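Rub down a curved strip of masking tape on a primed panel

TASK

Before painting, rub down the curved strip of masking tape on the grey panel: start at its plain end and run the closed fingertips along the whole curve with light pressure, so that the panel only sinks a little on its soft foam blocks. Stop just short of the pointed pull tab that sticks up at the other end without touching it, then lift clear. Leave the panel, the tape roll and all the other things where they are.

Things in the scene. Friction and masses are not known exactly. Their poses are not given: they have to be found in the camera images.
- panel: Square rigid painting panel, 280 x 280 x 6 mm, grey top, lying level, at any yaw, on four soft foam blocks 30 mm high. Origin at the centre of its top face, 36 mm above the table; z up. It cannot slide; pressed, it sinks level about 1 mm for every 2.5 N (13 mm at most) and rises again when let go.
- curve (a point): Middle of the curve (point on the panel's top face; axes as the panel's) of the one strip of cream masking tape stuck on the panel: 18 mm wide, 0.7 mm thick, radius 110 mm to its middle line. Angles from the panel's +x towards +y: plain end at 155 deg, pull tab at 25 deg (250 mm along the arc). Nothing stands within 25 mm of the strip's sides.
- tape_1: Stretch 1 of 7 of the one curved strip of tape, counted from its plain end (its first 34 mm): 34 mm long, 18 mm wide. Origin at the centre of its top face; x points along the strip towards the pull tab, z up.
- tape_2: Stretch 2 of 7 of the one curved strip of tape, counted from its plain end: 34 mm long, 18 mm wide. Origin at the centre of its top face; x points along the strip towards the pull tab, z up.
- tape_3: Stretch 3 of 7 of the one curved strip of tape, counted from its plain end: 34 mm long, 18 mm wide. Origin at the centre of its top face; x points along the strip towards the pull tab, z up.
- tape_4: Stretch 4 of 7 of the one curved strip of tape, counted from its plain end: 34 mm long, 18 mm wide. Origin at the centre of its top face; x points along the strip towards the pull tab, z up.
- tape_5: Stretch 5 of 7 of the one curved strip of tape, counted from its plain end: 34 mm long, 18 mm wide. Origin at the centre of its top face; x points along the strip towards the pull tab, z up.
- tape_6: Stretch 6 of 7 of the one curved strip of tape, counted from its plain end: 34 mm long, 18 mm wide. Origin at the centre of its top face; x points along the strip towards the pull tab, z up.
- tape_7: Stretch 7 of 7 of the one curved strip of tape, counted from its plain end (it ends 15 mm before the pull tab): 34 mm long, 18 mm wide. Origin at the centre of its top face; x points along the strip towards the pull tab, z up.
- tab: Pull tab: the last bit of the tape folded on itself to a point, sloping up from the strip's end at 45 deg, away from the strip: 18 mm wide at its foot, 28 mm long, its point 20 mm above the panel and 20 mm beyond its foot. Origin at the middle of its foot, on the panel's top face; x points along the strip, away from it, z up. Not to be touched.
- roll_mid (a point): Roll of masking tape lying flat on the panel, inside the curve: ring 84 mm across, 18 mm high, hole 54 mm. Origin at its centre. Bystander.
- small_tube_mid (a point): Small paint tube lying on the panel, outside the curve, 105 mm long, 22 mm high. Origin at its centre. Bystander.
- eraser_mid (a point): White eraser in a grey sleeve lying on the panel, outside the curve, 46 x 22 x 13 mm. Origin at its centre. Bystander.
- big_tube_mid (a point): Large paint tube lying on the table, 185 mm long, 44 mm high. Origin at its centre. Bystander.
- standing_tube_mid (a point): Paint tube standing on its cap on the table, 155 mm tall. Origin at its centre. Bystander.
- palette_knife_mid (a point): Palette knife lying on the table, 225 mm long, 18 mm high. Origin at the middle of its length. Bystander.
- brush_mid (a point): Flat brush lying on the table, 210 mm long, 12 mm high. Origin near the middle of its handle. Bystander.
- water_pot_mid (a point): Empty white water pot on the table, 72 mm across, 85 mm tall. Origin at its centre. Bystander.

How it is judged:
By the outcome, as a careful person would: the job done as asked, in the order asked, and still so for the second after the job is handed in, with the robot touching nothing.
It also fails if it takes over 45 s, if anything falls off the work surface, if the arm or the gripper's body presses on something with over 40 N, if the wrist force passes 120 N, or if a joint passes its speed limit or range.

ROBOT

A 6-joint arm with a two-finger parallel gripper is mounted at the origin on the work surface. World frame = base frame: x ahead of the robot, y to its left, z up, the work surface at z = 0. Lengths are in mm, angles in degrees, forces in N, time in s.
With the tool pointing down it reaches from about 350 to 850 mm from the base axis. Payload 8.1 kg.
Tool frame: the origin (TCP) lies at the very end of the fingers, on their centre line; the grasp point (between the pads) lies 19 mm behind it; z points along the fingers, y is the direction in which the jaws open and shut (so a half turn about z gives the same grasp; the last joint's range is limited). The gripper opens to 85 mm and grips with 20 to 120 N. Pads are 22 mm wide; open, the fingers measure 114 mm over their backs; the gripper's body (76 mm by 85 mm) begins 54 mm behind the grasp point. The pads swing forward as they close: fully open they stand 13 mm farther back than shut.
Start: joints at [60.653, 7.471, 85.268, -0, 87.261, -4.893], TCP at [248.356, 546.191, 198.592] pointing down, gripper open.
Joint ranges: [-169.43, 169.43], [-51.17, 129.36], [1.28, 143.12], [-76.62, 256.62], [0, 156.53], [-152.29, 152.29]. Speed limits (degrees/s): [136.94, 136.94, 159.86, 180, 180, 180].

INTERFACE

Orientations are given as [roll, pitch, yaw] about the fixed x, y, z axes, in that order (R = Rz(yaw) Ry(pitch) Rx(roll)).
In Python, from bench import r gives the robot as it stands.
- The arm moves only by the shell command python3 -m jog 'ROWS' [OPENING] [FORCE]. ROWS is JSON, a list of rows, each a list of 6 numbers: the shift along the tool's x, y, z normalised to -1 to 1, where 1 is 0.25 m, then the turn, a rotation vector about the tool's x, y, z normalised to -1 to 1, where 1 is pi rad. In form: [[x, y, z, ax, ay, az], ...]. A call has 1 to 10 rows; each row is the pose to reach, as a shift and turn from the pose commanded when the call began, along the tool's axes at that moment, turning the shorter way round; what a row does not reach only later rows make up. A row lasts 1/10 s, in which the tool goes at most 50 mm and 8.59 degrees, less where a joint would pass 70% of its speed; a pose out of reach is approached as far as the arm can. A call with a number of a shift or a turn outside -1 to 1 is refused whole. A call with a gripper value outside its range is refused whole. OPENING is the opening, from 0 (shut) to 1 (fully open), set as the call begins (- or left out, the last holds). The fingers move at their own pace and stop on an object; FORCE is the grip in N (left out, the last holds). Time passes only in rows, so rows that repeat a pose let the fingers close. It gives the time, the measured TCP pose, the force and the opening at its end, in the units of the state.
- r.sense(): the state, without advancing time (a new reading comes with each control period).
- r.snapshot(name): name is "scene" or "top" or "wrist"; returns a dict with "pixels" (384x512x3 uint8, red, green, blue), "intrinsics" (3x3 intrinsics, pixels), "dist" ([k1, k2, p1, p2, k3] as OpenCV has them; the pictures are not rectified), "extrinsics" (4x4, takes a point from camera to world coordinates). Camera axes: x right, y down, z forward; pixel columns grow to the right and rows downward; lengths in mm; the calibration is good to about 2 mm. A picture is of the moment at which its call begins. There is no depth.
- r.hand_in(): hands the job in, once; it reports no verdict.
The state is a dict: "time": time; "joint_pos": joint angles; "qd": joint speeds; "joint_efforts": joint torques, N m; "tool_pos": TCP position; "tcp_rot": TCP orientation; "ft_force": force on the tool from outside, world axes, zero at the start; "wrist_torque": the same for the moment, N m; "finger_gap": finger opening in mm.
Only numpy, scipy, OpenCV 4.12 (cv2) and the standard library are available. Lean on these libraries where they do the work, as an engineer would, in place of code of your own. Each camera call takes 0.05 s, during which the arm holds its last target.

## Working session

There is one attempt and no reset: what is moved stays moved. The work goes in short steps, Python scripts to look and compute and a shell command to move; the robot and the scene stay as the last step left them, time stands still between calls to the robot, and variables do not carry over. Pictures are saved under pics/ and viewed, and the job is handed in when it is done.

```bash
ls; mkdir -p pics; python3 - <<'E'
from bench import r
import cv2
print(r.sense())
for n in ["scene","top","wrist"]:
    s=r.snapshot(n)
    cv2.imwrite(f"pics/{n}0.png",s["pixels"][:,:,::-1])
    print(n,s["intrinsics"],s["dist"],s["extrinsics"])
E
```

```text
pics
{'time': 0.0, 'joint_pos': array([ 6.06525328e+01,  7.51641890e+00,  8.53296689e+01,  3.53758859e-04,
        8.72604971e+01, -4.89282416e+00]), 'qd': array([ 0.12449766, -0.02461953, -0.00704694,  0.03306374,  0.08221565,
        0.05347447]), 'joint_efforts': array([-1.16358565e-04, -5.69381297e+01, -5.00561714e+01, -2.61165369e-04,
        1.43911593e-02,  1.56897352e-05]), 'tool_pos': array([248.05993079, 545.65323946, 197.52707935]), 'tcp_rot': array([-1.79893834e+02, -9.44287929e-03,  1.55545331e+02]), 'ft_force': array([-0.14880421, -0.93492061, -0.49717141]), 'wrist_torque': array([-0.01793164,  0.03484148, -0.00129406]), 'finger_gap': 84.61643671697581}
scene [[347.65036771   0.         247.10567099]
 [  0.         347.65036771 199.08503499]
 [  0.           0.           1.        ]] [-0.07415541  0.          0.          0.          0.        ] [[ 6.46133795e-01  6.42437079e-01 -4.12050626e-01  8.91319496e+02]
 [ 7.63154882e-01 -5.36553927e-01  3.60145122e-01 -3.28551970e+02]
 [ 1.02831982e-02 -5.47160381e-01 -8.36964619e-01  8.93880522e+02]
 [ 0.00000000e+00  0.0000000
[... 265 characters left out ...]
1  9.66595013e-02  3.65840691e+02]
 [-9.99758029e-01  8.00685015e-04 -2.19827686e-02  6.93346516e+00]
 [ 2.18023464e-02 -9.67003568e-02 -9.95074720e-01  1.23388451e+03]
 [ 0.00000000e+00  0.00000000e+00  0.00000000e+00  1.00000000e+00]]
wrist [[332.06720245   0.         251.64416185]
 [  0.         332.06720245 190.68101917]
 [  0.           0.           1.        ]] [-0.07416079  0.          0.          0.          0.        ] [[ 4.13521366e-01  8.76399044e-01  2.46829486e-01  1.85718904e+02]
 [ 9.10492103e-01 -3.97424272e-01 -1.14271950e-01  5.75519550e+02]
 [-2.05179875e-03  2.71990190e-01 -9.62297837e-01  3.73291553e+02]
 [ 0.00000000e+00  0.00000000e+00  0.00000000e+00  1.00000000e+00]]
```

View pics/scene0.png

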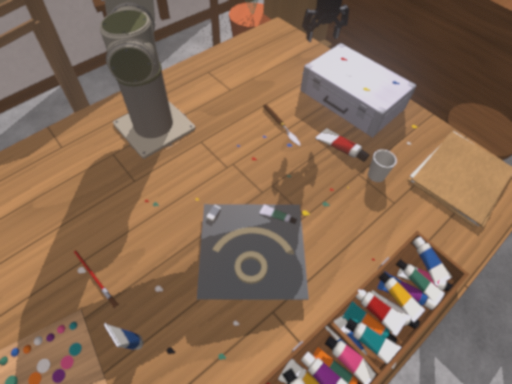

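View pics/top0.png

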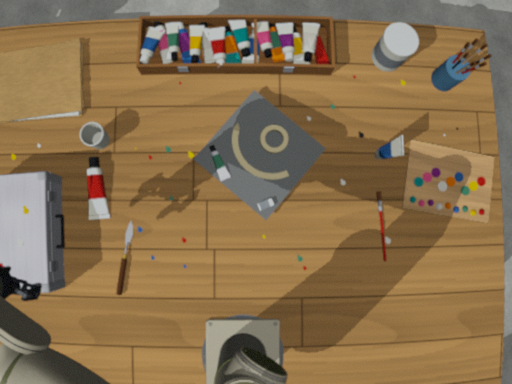

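```bash
python3 - <<'E'
import cv2
a=cv2.imread("pics/top0.png")
cv2.imwrite("pics/topc.png",cv2.resize(a[80:280,130:380],None,fx=3,fy=3,interpolation=cv2.INTER_CUBIC))
E
```

```text
(no output)
```

View pics/topc.png

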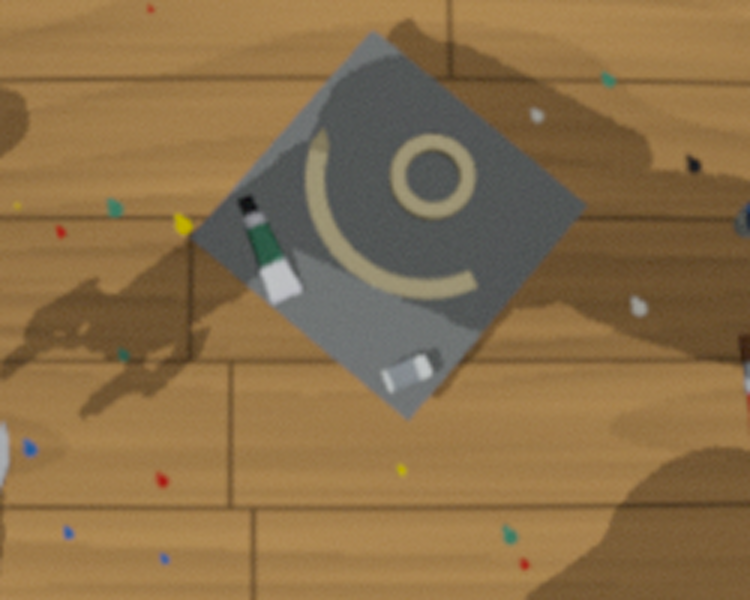

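```bash
cat > h.py <<'E'
import numpy as np,cv2
from bench import r
from scipy.spatial.transform import Rotation as R
def ray(s,uv,z):
    p=cv2.undistortPoints(np.array(uv,float).reshape(-1,1,2),s["intrinsics"],np.array(s["dist"])).reshape(-1,2)
    T=s["extrinsics"]; d=np.c_[p,np.ones(len(p))]@T[:3,:3].T
    return T[:3,3]+d*((z-T[2,3])/d[:,2])[:,None]
def proj(s,P):
    T=np.linalg.inv(s["extrinsics"]); 
    return cv2.projectPoints(np.array(P,float).reshape(-1,1,3),cv2.Rodrigues(T[:3,:3])[0],T[:3,3],s["intrinsics"],np.array(s["dist"]))[0].reshape(-1,2)
def model(cx,cy,yaw,n=27):
    # returns panel corners, middle line of tape from plain(155) to tab(25); curve centre guessed by caller
    pass
E
python3 - <<'E'
from h import *
s=r.snapshot("top")
c=np.array([(373,32),(587,207),(408,419),(191,237)],float)
f=lambda c:(c+.5)/3-.5+[130,80]
P=ray(s,f(c),36);print(P.round(1),P.mean(0).round(1),[np.linalg.norm(P[i]-P[i-1]).round(1) for i in range(4)],[np.degrees(np.arctan2(*(P[i]-P[i-1])[[1,0]])).round(1) for i in range(4)])
# tape midline points
t=np.array([(317,155),(314,180),(322,213),(341,246),(372,272),(405,286),(438,287),(473,280)],float)
Q=ray(s,f(t),36.7)[:,:2];print(Q.round(1))
from scipy.optimize import least_squares
o=least_squares(lambda p:np.hypot(*(Q-p).T)-110,[480,0]);print(o.x,o.fun.round(1))
d=Q-o.x;print(np.degrees(np.arctan2(d[:,1],d[:,0])).round(1))
print(ray(s,f(np.array([(433,176),(268,250),(407,372)],float)),45).round(1))
E
```

```text
[[ 792.4  -37.3   36. ]
 [ 612.9 -250.1   36. ]
 [ 402.7  -69.6   36. ]
 [ 581.9  143.    36. ]] [597.5 -53.5  36. ] [np.float64(277.2), np.float64(278.4), np.float64(277.1), np.float64(278.0)] [np.float64(-40.6), np.float64(-130.2), np.float64(139.3), np.float64(49.9)]
[[ 664.3   19. ]
 [ 638.9   21.9]
 [ 605.6   14. ]
 [ 572.6   -4.7]
 [ 546.8  -35.1]
 [ 533.   -67.5]
 [ 532.   -99.9]
 [ 539.  -134.5]]
[509.71569605  23.95005006] [ 44.6  19.2 -13.6 -40.8 -40.2 -15.7  15.8  51.1]
[ -1.8  -0.9  -6.  -24.5 -57.9 -75.7 -79.8 -79.5]
[[641.3 -95.4  45. ]
 [567.3  66.6  45. ]
 [447.9 -68.3  45. ]]
```

```bash
python3 -m jog '[[-1,-0.7,0,0,0,0],[-1,-0.7,0,0,0,0],[-1,-0.7,0,0,0,0],[-1,-0.7,0,0,0,0],[-1,-0.7,0,0,0,0],[-1,-0.7,0,0,0,0],[-1,-0.7,0,0,0,0],[-1,-0.7,0,0,0,0]]' 0 20
python3 -m jog '[[-1,-0.7,0,0,0,-0.051],[-1,-0.7,0,0,0,-0.051],[-1,-0.7,0,0,0,-0.051],[-1,-0.7,0,0,0,-0.051],[-1,-0.7,0,0,0,-0.051],[-1,-0.7,0,0,0,-0.051],[-1,-0.7,0,0,0,-0.051],[-1,-0.7,0,0,0,-0.051],[-1,-0.7,0,0,0,-0.051]]'
python3 - <<'E'
from h import *
st=r.sense();print(st)
for n in ["wrist","top"]:
    s=r.snapshot(n);cv2.imwrite(f"pics/{n}1.png",s["pixels"][:,:,::-1])
    np.savez(f"{n}1.npz",**s)
E
```

```text
time: 1.0
tool_pos: [404.1, 282.3, 198.6]
tcp_rot: [180.0, -0.0, 155.4]
ft_force: [-0.6, 0.4, 0.6]
finger_gap: -0.1
time: 1.9
tool_pos: [558.2, 22.6, 198.2]
tcp_rot: [180.0, -0.1, 164.8]
ft_force: [-0.0, -0.1, -0.2]
finger_gap: 0.1
{'time': 1.9, 'joint_pos': array([-2.97353486e+00,  1.14955493e+00,  9.19491829e+01,  5.15867913e-02,
        8.69626797e+01, -7.77783357e+01]), 'qd': array([ 0.87190373, -0.89017936,  0.6772728 , -0.05051787, -0.07243506,
       -0.21755046]), 'joint_efforts': array([-1.41617250e+00, -5.05229151e+01, -5.04327822e+01, -1.51440287e-01,
       -7.95510504e-02, -4.61897033e-02]), 'tool_pos': array([558.16541716,  22.63321103, 198.20112763]), 'tcp_rot': array([ 1.79962658e+02, -7.09314093e-02,  1.64802063e+02]), 'ft_force': array([-0.04618716, -0.05058266, -0.19113002]), 'wrist_torque': array([-0.01851186,  0.05541128, -0.00387686]), 'finger_gap': 0.10186077311770145}
```

View pics/wrist1.png

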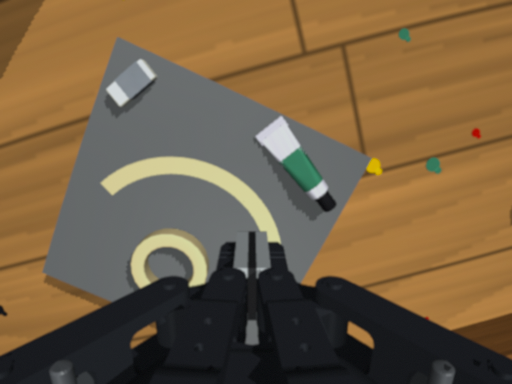

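```bash
python3 - <<'E'
import cv2
a=cv2.imread("pics/wrist1.png")
cv2.imwrite("pics/wc.png",cv2.resize(a[140:300,90:300],None,fx=3.5,fy=3.5,interpolation=cv2.INTER_CUBIC))
a=cv2.imread("pics/top1.png")
cv2.imwrite("pics/tc.png",cv2.resize(a[80:240,180:340],None,fx=3.7,fy=3.7,interpolation=cv2.INTER_CUBIC))
a=cv2.imread("pics/top0.png")
cv2.imwrite("pics/t0c.png",cv2.resize(a[110:190,220:300],None,fx=7,fy=7,interpolation=cv2.INTER_CUBIC))
E
```

```text
(no output)
```

View pics/wc.png

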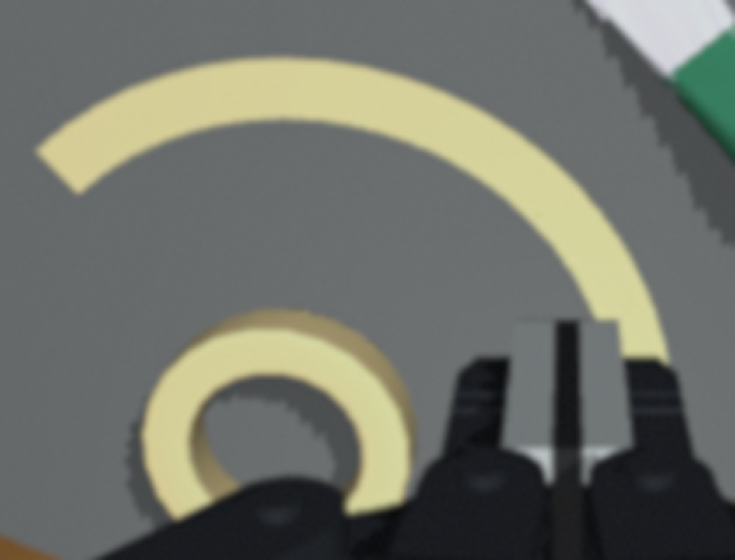

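View pics/t0c.png

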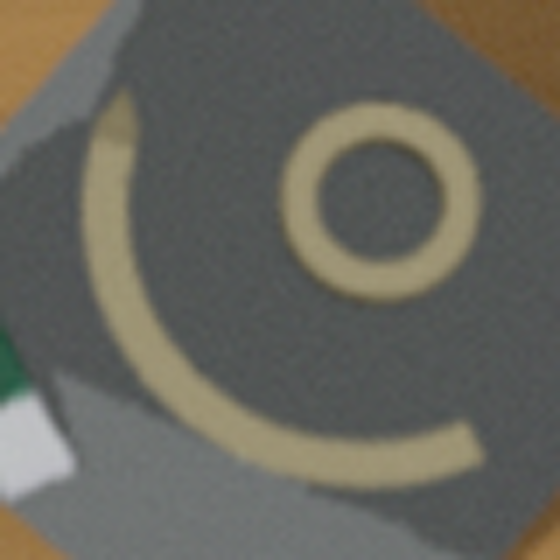

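```bash
cat >> h.py <<'E'
from scipy.optimize import least_squares
def rect(s,x0,x1,y0,y1,z,k=2):
    xs=np.arange(x0,x1,1/k);ys=np.arange(y0,y1,1/k)
    X,Y=np.meshgrid(xs,ys,indexing='ij')
    uv=proj(s,np.c_[X.ravel(),Y.ravel(),np.full(X.size,z)]).astype(np.float32)
    return cv2.remap(np.ascontiguousarray(s["pixels"]),uv[:,0].reshape(X.shape),uv[:,1].reshape(X.shape),cv2.INTER_LINEAR),xs,ys
def fit(s,a0,a1,c=(640,-95)):
    c=np.array(c,float)
    for it in range(4):
        an=np.radians(np.arange(a0,a1,2.));rad=np.arange(90,130,.25)
        A,Rr=np.meshgrid(an,rad,indexing='ij')
        uv=proj(s,np.c_[(c[0]+Rr*np.cos(A)).ravel(),(c[1]+Rr*np.sin(A)).ravel(),np.full(A.size,36.7)]).astype(np.float32)
        v=cv2.remap(np.ascontiguousarray(s["pixels"]),uv[:,:1].reshape(A.shape),uv[:,1:].reshape(A.shape),cv2.INTER_LINEAR).astype(float)
        m=v[...,0]/(v[...,2]+1)   # red/blue: cream>1.2
        m=np.clip((m-1.02)/.25,0,1)
        rc=(m*Rr).sum(1)/np.maximum(m.sum(1),1e-6); w=m.sum(1)*.25
        ok=(w>13)&(w<23)
        Q=c+np.c_[np.cos(an),np.sin(an)]*rc[:,None]
        o=least_squares(lambda p:np.hypot(*(Q[ok]-p).T)-110,c,loss='soft_l1')
        c=o.x
    return c,np.degrees(an)[ok],(rc-110)[ok],w[ok]
E
python3 - <<'E'
from h import *
S={}
S['w']=dict(np.load('wrist1.npz'))
S['t']=dict(np.load('top1.npz'))
import cv2
S0=dict(S['t']);S0['pixels']=cv2.imread('pics/top0.png')[:,:,::-1]
for n,s,a in [('w',S['w'],(112,202)),('t0',S0,(80,202))]:
    c,an,rr,w=fit(s,*a);print(n,c.round(2),an.min(),an.max(),rr.round(1),w.round(1))
# ends & corners, wrist
s=S['w']
p=np.array([(37,152),(80,194)],float);p=(p+.5)/3.5-.5+[90,140]
P=ray(s,p,36.7)[:,:2];print(P);d=P-fit(s,112,202)[0];print('plain w',np.degrees(np.arctan2(d[:,1],d[:,0])),np.hypot(*d.T))
p=np.array([(470,421),(485,457)],float);p=(p+.5)/7-.5+[220,110]
P=ray(S0,p,36.7)[:,:2];d=P-fit(S0,80,202)[0];print('plain t',np.degrees(np.arctan2(d[:,1],d[:,0])),np.hypot(*d.T))
p=np.array([(92,132),(136,146),(122,90)],float);p=(p+.5)/7-.5+[220,110]
P=ray(S0,p,36.7)[:,:2];d=P-fit(S0,80,202)[0];print('tabfoot t',np.degrees(np.arctan2(d[:,1],d[:,0])),np.hypot(*d.T))
c=np.array([(118,37),(45,275),(370,157)],float);print(ray(s,c,36).round(1))
E
```

```text
w [640.79 -86.8 ] 112.0 200.0 [ 0.1 -0.1 -0.  -0.  -0.  -0.   0.1 -0.  -0.   0.  -0.  -0.   0.1 -0.
  0.   0.  -0.  -0.  -0.  -0.1  0.   0.   0.   0.1 -0.  -0.   0.1 -0.
  0.   0.  -0.  -0.   0.  -0.   0.  -0.  -0.1  0.   0.  -0.   0.  -0.
 -0.   0.1 -0. ] [19.1 19.1 19.6 19.4 19.4 19.4 19.3 19.3 19.5 19.4 19.4 19.5 19.4 19.2
 19.2 19.6 19.5 19.6 19.4 19.6 19.7 19.5 19.6 19.6 19.6 19.4 19.5 19.4
 19.5 19.7 19.6 19.7 19.5 19.5 19.5 19.6 19.4 19.5 19.7 19.6 19.4 19.5
 19.3 19.6 19.5]
t0 [640.57 -88.72] 80.0 200.0 [-0.4  0.1 -0.1 -0.1  0.3  0.1  0.1  0.1  0.   0.1  0.2  0.1  0.  -0.1
  0.2  0.  -0.   0.1 -0.   0.1 -0.1  0.1  0.2  0.1  0.1  0.1 -0.2  0.2
 -0.   0.  -0.1 -0.1 -0.2 -0.3 -0.2 -0.1 -0.1 -0.5 -0.4 -0.4  0.1 -0.3
 -0.3 -0.1  0.2  0.4  0.  -0.   0.3  0.1  0.2  0.   0.2  0.4  0.2 -0.
  0.1  0.1 -0.1 -0.1  0. ] [20.4 20.7 20.8 20.4 20.8 20.7 20.7 20.8 20.7 20.6 21.  20.8 20.7 20.9
 21.1 21.  20.3 20.4 20.6 20.9 20.7 20.7 20.5 20.7 21.3 21.4 20.8 20.4
 20.3 20.8 21.1 20.3 20.1 20.2 19.7 20.  20.  19.8 19.9 19.3 20.  20.3
 20.3 20.1 20.3 21.  20.7 21.1 21.5 21.4 21.3 21.3 21.  21.  21.  21.3
 21.2 21.  21.  21.3 21.2]
[[ 533.34680057 -136.64599124]
 [ 549.32231992 -128.60856188]]
plain w [-155.11176376 -155.43520157] [118.44038152 100.56755527]
plain t [-154.33943259 -154.86903952] [101.83601053 118.31792537]
tabfoot t [74.24159929 74.68893488 63.585245  ] [120.00911761 100.32171013 114.72353519]
[[ 402.3  -67.    36. ]
 [ 619.9 -246.6   36. ]
 [ 581.   144.9   36. ]]
```

```bash
python3 - <<'E'
from h import *
st=r.sense();print(st['time'],st['tool_pos'],st['tcp_rot'],st['qd'].round(2),st['ft_force'])
s=dict(np.load('wrist1.npz'));print(proj(s,[[558.4,21.6,198.4]]), s['extrinsics'][:3,3])
# target from commanded pose
yaw=np.radians(155.546-18.36*0+9.18)
x=np.array([np.cos(yaw),np.sin(yaw)]);y=np.array([np.sin(yaw),-np.cos(yaw)])
cur=np.array([558.6,20.6]);a=np.radians(203.3);t=np.array([640.7,-87.6])+110*np.array([np.cos(a),np.sin(a)])
print(t,(t-cur)@x/250,(t-cur)@y/250,-(203.3-np.degrees(yaw))/180)
E
```

```text
2.0 [558.05187268  22.83417524 198.56116162] [ 1.79973761e+02 -2.76179681e-02  1.64867852e+02] [-0.13 -0.44  0.09 -0.15 -0.15 -0.35] [-0.91345149 -0.77321751 -0.14634706]
[[248.22453491 224.43704854]] [492.05762388  41.53137009 373.94993084]
[ 539.67089805 -131.11000528] -0.08682121374980808 -0.6053510241950945 -0.21430000000000007
```

```bash
python3 - <<'E'
from h import *
yaw=np.radians(164.85)
x=np.array([np.cos(yaw),np.sin(yaw)]);y=np.array([np.sin(yaw),-np.cos(yaw)])
cur=np.array([558.1,22.8]);a=np.radians(203.3);t=np.array([640.5,-88.6])+110*np.array([np.cos(a),np.sin(a)])
print(t,(t-cur)@x/250,(t-cur)@y/250,-(203.3-np.degrees(yaw))/180)
E
```

```text
[ 539.47089805 -132.11000528] -0.09001444054044017 -0.6175790243421503 -0.2136111111111112
```

```bash
python3 -m jog '[[-0.09,-0.6176,0.2,0,0,-0.2136],[-0.09,-0.6176,0.2,0,0,-0.2136],[-0.09,-0.6176,0.2,0,0,-0.2136],[-0.09,-0.6176,0.4,0,0,-0.2136],[-0.09,-0.6176,0.5,0,0,-0.2136],[-0.09,-0.6176,0.5,0,0,-0.2136],[-0.09,-0.6176,0.5,0,0,-0.2136],[-0.09,-0.6176,0.5,0,0,-0.2136]]'
python3 - <<'E'
from h import *
for n in ["wrist","top"]:
    s=r.snapshot(n);cv2.imwrite(f"pics/{n}2.png",s["pixels"][:,:,::-1])
    np.savez(f"{n}2.npz",**s)
    P=[[640.5+110*np.cos(a),-88.6+110*np.sin(a),36.7] for a in np.radians(np.arange(204.9,74.7,-4))]
    im=s["pixels"][:,:,::-1].copy()
    for u,v in proj(s,P): cv2.circle(im,(int(round(u)),int(round(v))),1,(0,0,255),-1)
    if n=="top": im=cv2.resize(im[80:240,180:340],None,fx=3.7,fy=3.7,interpolation=cv2.INTER_CUBIC)
    cv2.imwrite(f"pics/{n}2o.png",im)
st=r.sense();print(st['time'],st['tool_pos'],st['tcp_rot'],st['ft_force'])
E
```

```text
time: 2.8
tool_pos: [541.7, -133.5, 76.5]
tcp_rot: [-179.9, 0.2, -156.9]
ft_force: [0.7, 0.2, 0.8]
finger_gap: -0.0
2.9 [ 541.80086241 -133.90651996   76.55811788] [-179.82960171    0.19828949 -156.82668949] [ 0.46705854 -0.37732941  0.12286884]
```

View pics/wrist2o.png

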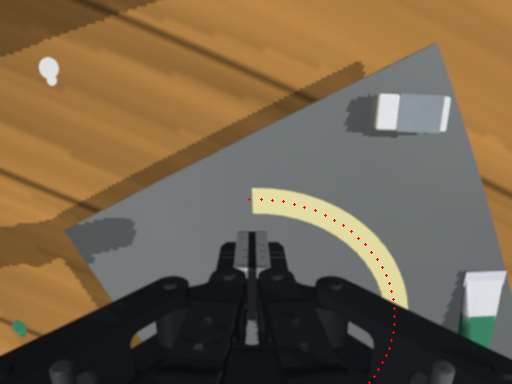

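View pics/top2o.png

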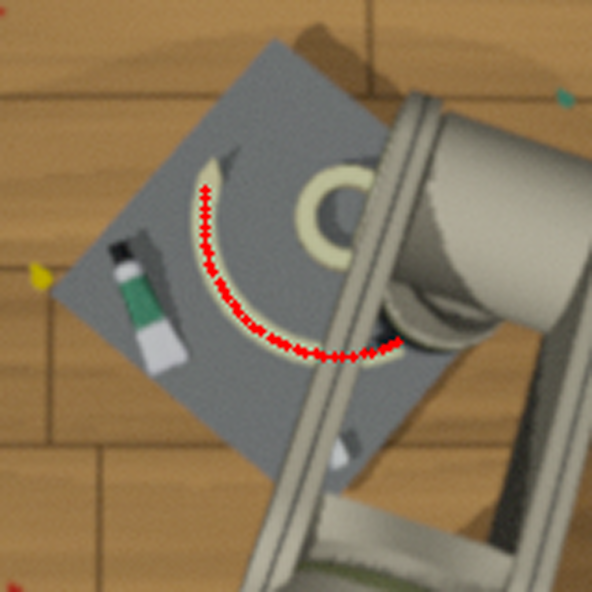

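```bash
python3 -m jog '[[0.006,0.01,0.08,0,0,0],[0.006,0.01,0.1,0,0,0],[0.006,0.01,0.1,0,0,0],[0.006,0.01,0.1,0,0,0]]'
python3 - <<'E'
from h import *
s=r.snapshot("wrist");im=s["pixels"][:,:,::-1];cv2.imwrite("pics/w3.png",cv2.resize(im[150:300,160:340],None,fx=4,fy=4,interpolation=cv2.INTER_CUBIC))
st=r.sense();print(st['time'],st['tool_pos'],st['tcp_rot'],st['ft_force'])
d=st['tool_pos'][:2]-[640.5,-88.6];print(np.hypot(*d),np.degrees(np.arctan2(d[1],d[0]))%360)
E
```

```text
time: 3.3
tool_pos: [537.9, -132.6, 49.6]
tcp_rot: [-180.0, 0.0, -156.8]
ft_force: [-0.3, -0.3, 0.5]
finger_gap: -0.2
3.35 [ 538.02630732 -132.71859874   49.69480744] [-1.79945358e+02  5.64576789e-02 -1.56829208e+02] [ 0.08831232 -0.24189925 -0.08954593]
111.5675062303912 203.29361093971897
```

View pics/w3.png

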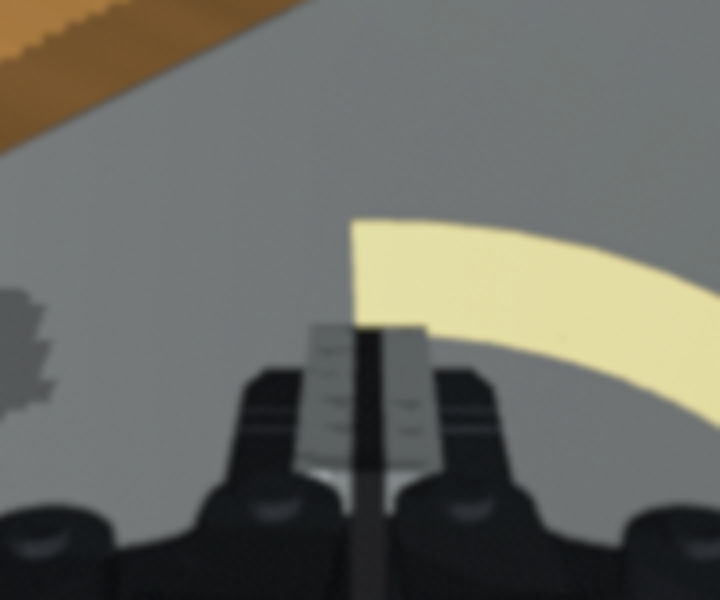

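```bash
python3 -m jog '[[-0.006,0,0.02,0,0,0],[-0.006,0,0.044,0,0,0],[-0.006,0,0.044,0,0,0],[-0.006,0,0.044,0,0,0]]'
python3 - <<'E'
from h import *
s=r.snapshot("wrist");im=s["pixels"][:,:,::-1];cv2.imwrite("pics/w4.png",cv2.resize(im[150:300,160:340],None,fx=4,fy=4,interpolation=cv2.INTER_CUBIC))
st=r.sense();print(st['time'],st['tool_pos'],st['tcp_rot'],st['ft_force'])
d=st['tool_pos'][:2]-[640.5,-88.6];print(np.hypot(*d),np.degrees(np.arctan2(d[1],d[0]))%360)
E
```

```text
time: 3.75
tool_pos: [538.3, -131.9, 37.1]
tcp_rot: [180.0, -0.0, -156.8]
ft_force: [0.1, 0.2, 0.2]
finger_gap: 0.1
3.8 [ 538.50369019 -131.90646881   37.41332078] [ 1.79981702e+02 -1.99276735e-02 -1.56825984e+02] [-0.47384879 -0.29832023  0.37828856]
110.80928415843746 203.00552304274785
```

View pics/w4.png

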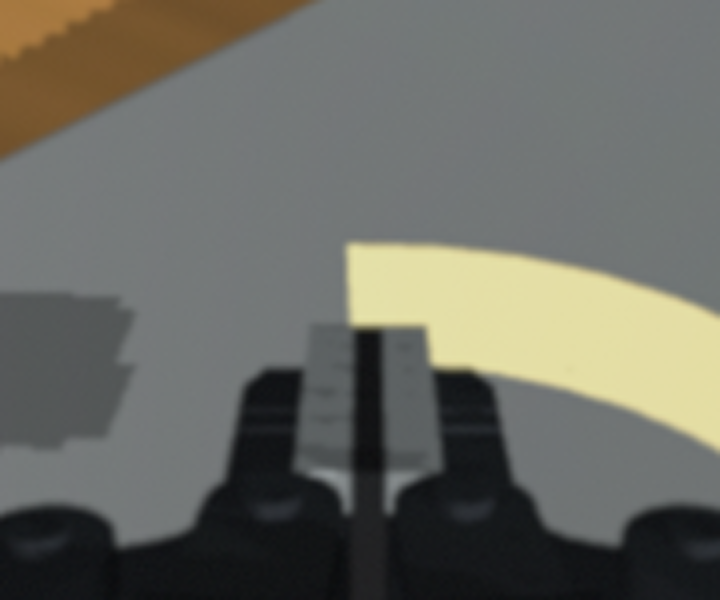

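```bash
python3 - <<'E'
from h import *
s=r.snapshot("wrist");st=r.sense()
p=st['tool_pos'];Rm=R.from_euler('xyz',st['tcp_rot'],degrees=True).as_matrix()
print(Rm.round(3))
for xf in (-11,-5,0,5,11):
  print(xf,[proj(s,[p+Rm@[xf,0,-h]])[0].round(1) for h in (0,10,20,38)])
print((Rm.T@(s['extrinsics'][:3,3]-p)).round(1),(Rm.T@s['extrinsics'][:3,:3]).round(3))
print(ray(s,[[252,231]],37),ray(s,[[252,231]],46))
E
```

```text
[[-0.919 -0.394 -0.   ]
 [-0.394  0.919  0.   ]
 [ 0.     0.    -1.   ]]
-11 [array([250.1, 240.8]), array([250. , 248.4]), array([249.9, 256.8]), array([249.7, 274.6])]
-5 [array([250.1, 231.1]), array([250. , 238.2]), array([249.9, 246.2]), array([249.7, 263.1])]
0 [array([250.1, 222.9]), array([250. , 229.7]), array([249.9, 237.2]), array([249.7, 253.2])]
5 [array([250.1, 214.5]), array([250. , 220.9]), array([249.9, 228.1]), array([249.7, 243.2])]
11 [array([250. , 204.4]), array([250. , 210.3]), array([249.9, 216.9]), array([249.7, 230.9])]
[  68.4    0.8 -175.5] [[ 0.    -0.962 -0.272]
 [ 1.     0.     0.   ]
 [-0.    -0.272  0.962]]
[[ 543.02359114 -128.93903303   37.        ]] [[ 539.56965056 -130.43389059   46.        ]]
```

```bash
python3 - <<'E'
from h import *
s=r.snapshot("scene");st=r.sense();print(st['time'])
p=st['tool_pos'];Rm=R.from_euler('xyz',st['tcp_rot'],degrees=True).as_matrix()
im=np.ascontiguousarray(s["pixels"][:,:,::-1]);y0,x0=130,150
k=5;c=cv2.resize(im[y0:y0+110,x0:x0+150],None,fx=k,fy=k,interpolation=cv2.INTER_CUBIC)
cv2.imwrite("pics/s5.png",c)
f=lambda P:[tuple(((q-[x0,y0]+.5)*k-.5).round().astype(int).tolist()) for q in proj(s,P)]
o=c.copy()
for q in f([p+Rm@np.array([a,b,0]) for a in(-11,0,11) for b in (-8,0,8)]): cv2.circle(o,q,2,(0,0,255),-1)
for q in f([[640.5+110*np.cos(a),-88.6+110*np.sin(a),36.7] for a in np.radians(np.arange(204.9,74.7,-4))]): cv2.circle(o,q,1,(255,0,0),-1)
cv2.imwrite("pics/s5o.png",o)
E
```

```text
3.9
```

View pics/s5o.png

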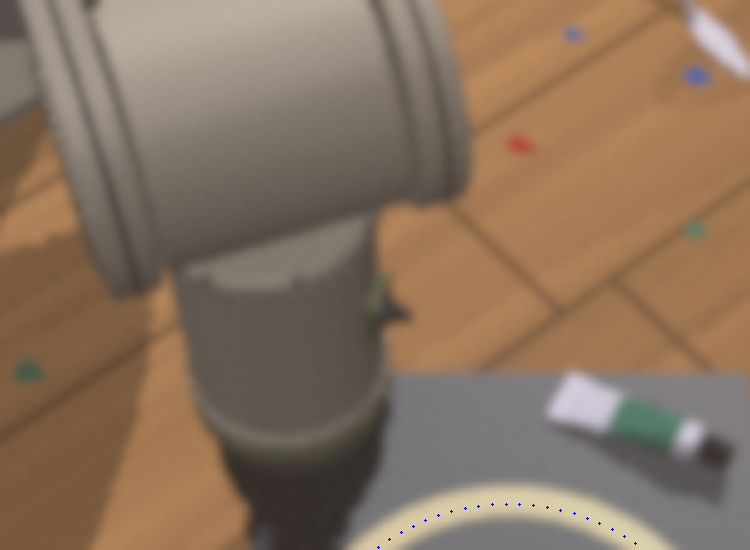

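View pics/s5.png

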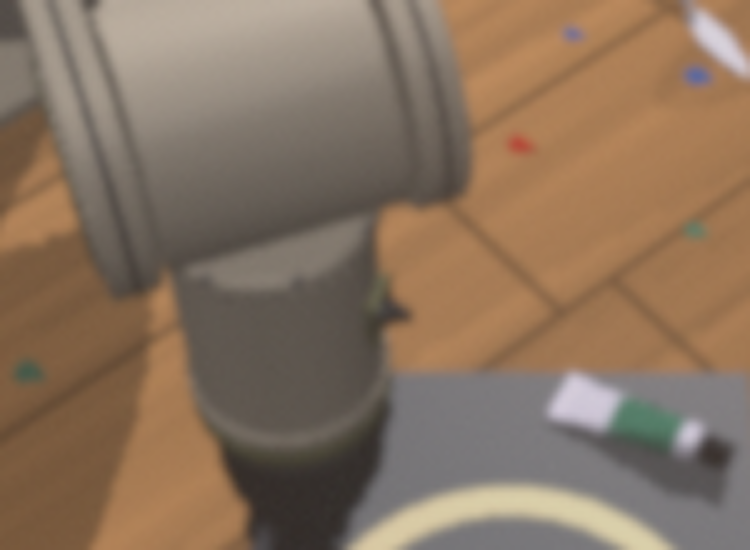

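Scene view confirms the curve fit (dots on the tape's mid line) but I cropped too high; fingertips lie lower.

```bash
python3 - <<'E'
from h import *
s=r.snapshot("scene");st=r.sense();print(st['time'])
p=st['tool_pos'];Rm=R.from_euler('xyz',st['tcp_rot'],degrees=True).as_matrix()
im=np.ascontiguousarray(s["pixels"][:,:,::-1]);y0,x0=195,180
k=8;c=cv2.resize(im[y0:y0+70,x0:x0+90],None,fx=k,fy=k,interpolation=cv2.INTER_CUBIC)
f=lambda P:[tuple(((q-[x0,y0]+.5)*k-.5).round().astype(int).tolist()) for q in proj(s,P)]
o=c
q=f([p+Rm@np.array([a,b,0]) for a,b in ((-11,-8),(11,-8),(11,8),(-11,8))]);cv2.polylines(o,[np.array(q)],True,(0,0,255),1)
for q in f([[640.5+110*np.cos(a),-88.6+110*np.sin(a),36.7] for a in np.radians(np.arange(204.9,74.7,-4))]): cv2.circle(o,q,1,(255,0,0),-1)
cv2.imwrite("pics/s6o.png",o)
E
```

```text
3.95
```

View pics/s6o.png

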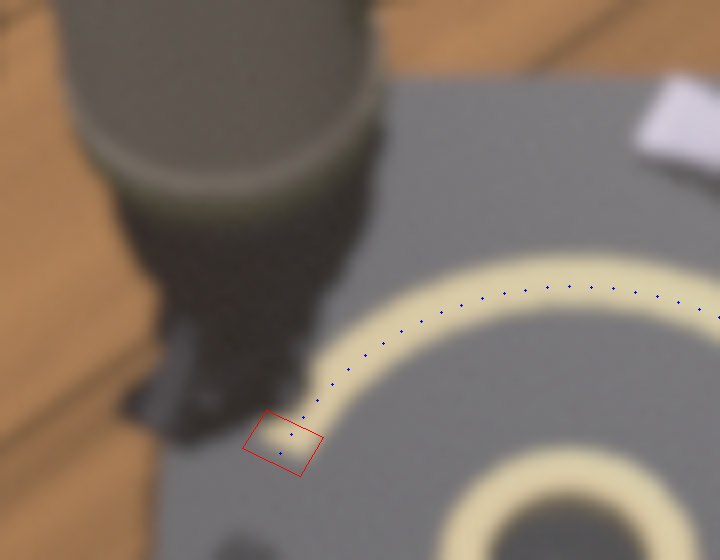

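```bash
python3 - <<'E'
from h import *
s=r.snapshot("scene");st=r.sense();print(st['time'])
p=st['tool_pos'];Rm=R.from_euler('xyz',st['tcp_rot'],degrees=True).as_matrix()
im=np.ascontiguousarray(s["pixels"][:,:,::-1]);y0,x0=195,180
im=np.clip(im.astype(float)*2.2,0,255).astype(np.uint8)
k=8;c=cv2.resize(im[y0:y0+70,x0:x0+90],None,fx=k,fy=k,interpolation=cv2.INTER_CUBIC)
f=lambda P:[tuple(((q-[x0,y0]+.5)*k-.5).round().astype(int).tolist()) for q in proj(s,P)]
o=c
for a,b,col in ((-11,-8,(255,0,0)),(11,-8,(0,0,255)),(11,8,(0,255,0)),(-11,8,(255,0,255))):
  for i,q in enumerate(f([p+Rm@np.array([a,b,-h]) for h in range(0,80,10)])): cv2.circle(o,q,3,col,-1)
cv2.imwrite("pics/s7o.png",np.hstack([o]))
E
```

```text
4.0
```

View pics/s7o.png

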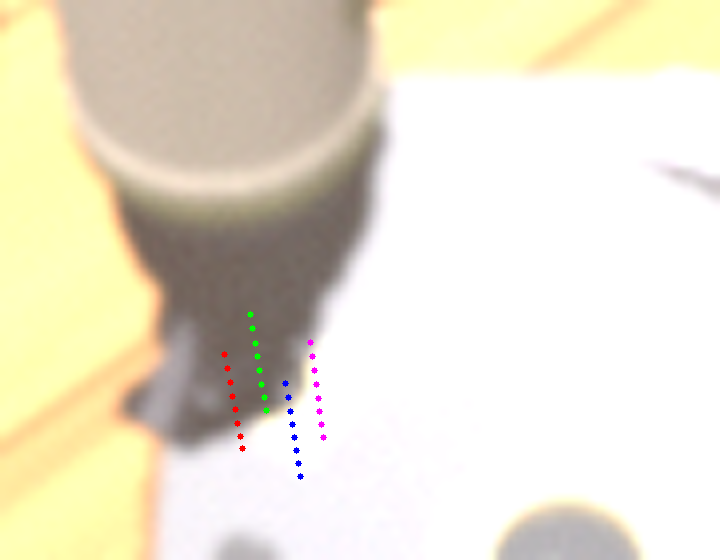

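```bash
python3 - <<'E'
from h import *
s=r.snapshot("scene");w=r.snapshot("wrist");st=r.sense();print(st['time'],st['tool_pos'],st['ft_force'])
cv2.imwrite("pics/w8.png",w["pixels"][:,:,::-1])
im=np.ascontiguousarray(s["pixels"][:,:,::-1]);y0,x0=185,170
im=np.clip(im.astype(float)*1.7,0,255).astype(np.uint8)
k=8;c=cv2.resize(im[y0:y0+72,x0:x0+100],None,fx=k,fy=k,interpolation=cv2.INTER_CUBIC)
cv2.imwrite("pics/s8.png",c)
f=lambda P:[tuple(((q-[x0,y0]+.5)*k-.5).round().astype(int).tolist()) for q in proj(s,P)]
for u,v,col in ((237.5,231,(0,0,255)),(266.7,231,(0,255,0)),(233.7,267.5,(255,0,0)),(270.5,267.5,(255,0,255))):
  for i,z in enumerate(range(37,140,10)):
    q=f(ray(w,[[u,v]],z))[0]; cv2.circle(c,q,2,col,-1); 
    if i%2==0: cv2.putText(c,str(z),q,0,.35,col)
cv2.imwrite("pics/s8o.png",c)
E
```

```text
4.1 [ 538.77127255 -132.01843909   37.75692648] [ 0.8846685  -0.57302689  0.08664528]
```

View pics/s8.png

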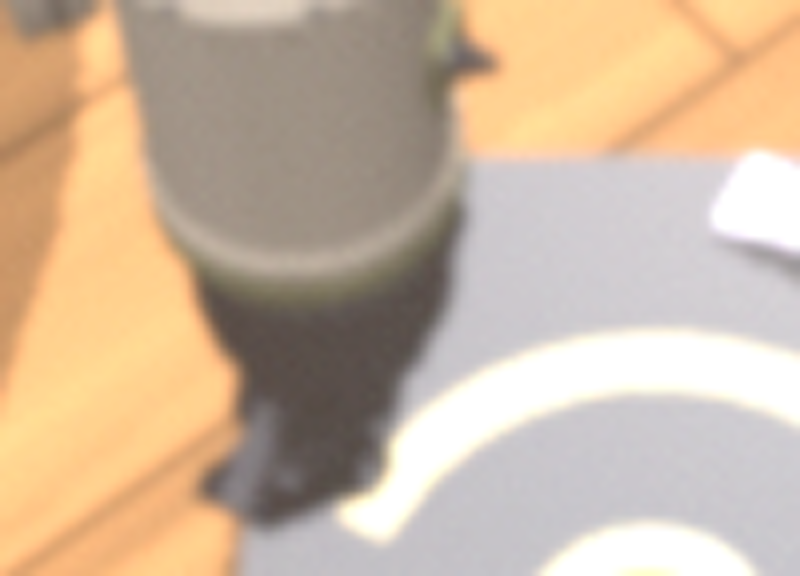

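View pics/s8o.png

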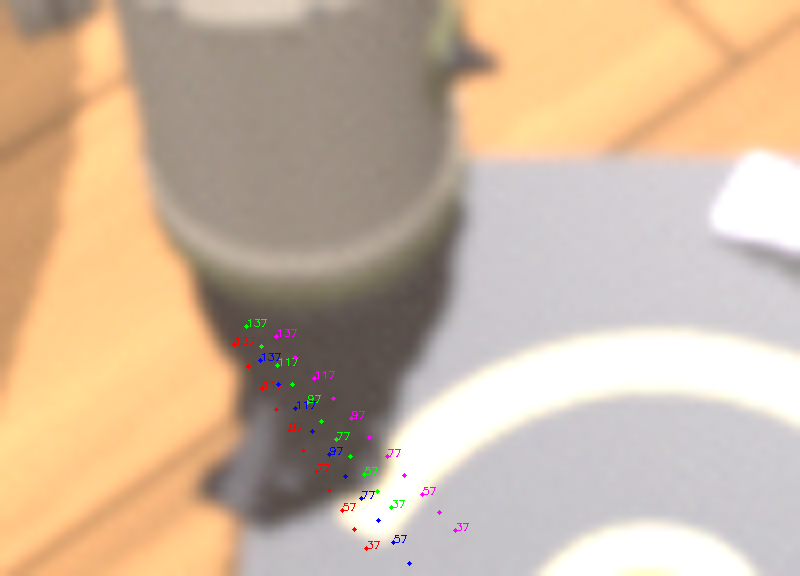

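View pics/w8.png

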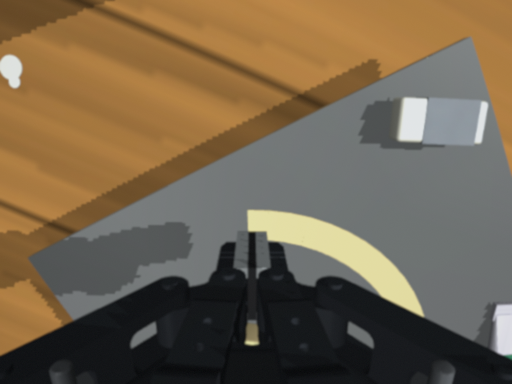

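```bash
python3 -m jog '[[0,0,0.004,0,0,0],[0,0,0.008,0,0,0],[0,0,0.008,0,0,0]]'; python3 -m jog '[[0,0,0.004,0,0,0],[0,0,0.004,0,0,0]]'
```

```text
time: 4.4
tool_pos: [538.5, -131.9, 35.4]
tcp_rot: [180.0, -0.0, -156.8]
ft_force: [-0.4, -0.3, -0.4]
finger_gap: -0.0
time: 4.6
tool_pos: [538.5, -131.9, 34.4]
tcp_rot: [180.0, -0.0, -156.8]
ft_force: [-0.1, -0.3, 0.9]
finger_gap: -0.1
```

```bash
python3 -m jog '[[0,0,0.006,0,0,0],[0,0,0.006,0,0,0]]'; python3 -m jog '[[0,0,0.006,0,0,0],[0,0,0.006,0,0,0]]';python3 - <<'E'
from h import *
w=r.snapshot("wrist")
cv2.imwrite("pics/w9.png",cv2.resize(w["pixels"][150:300,160:340,::-1],None,fx=4,fy=4,interpolation=cv2.INTER_CUBIC))
E
```

```text
time: 4.8
tool_pos: [538.5, -131.9, 32.9]
tcp_rot: [180.0, -0.0, -156.8]
ft_force: [0.5, 0.2, -1.9]
finger_gap: 0.0
time: 5.0
tool_pos: [538.5, -131.9, 31.3]
tcp_rot: [180.0, -0.0, -156.8]
ft_force: [0.5, 0.8, -0.1]
finger_gap: -0.1
```

View pics/w9.png

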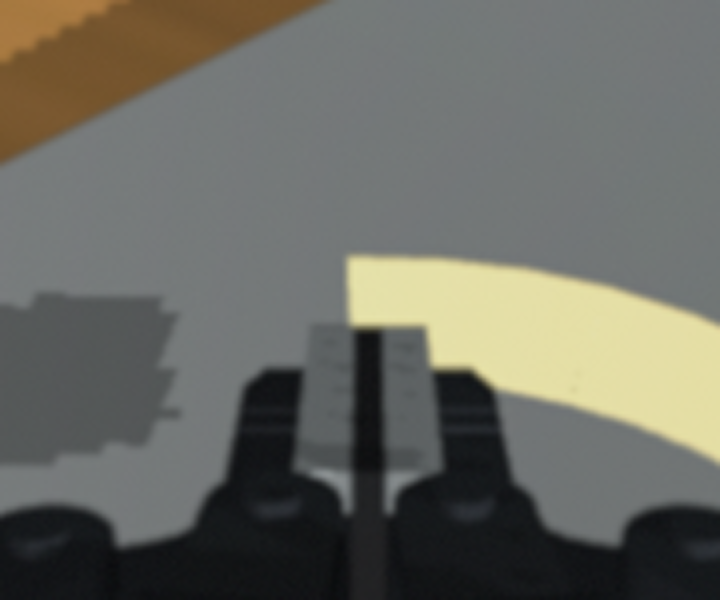

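```bash
python3 -m jog '[[0,0,0.01,0,0,0],[0,0,0.02,0,0,0],[0,0,0.03,0,0,0],[0,0,0.04,0,0,0],[0,0,0.04,0,0,0]]';python3 - <<'E'
from h import *
w=r.snapshot("wrist")
cv2.imwrite("pics/w10.png",cv2.resize(w["pixels"][150:300,160:340,::-1],None,fx=4,fy=4,interpolation=cv2.INTER_CUBIC))
E
```

```text
time: 5.55
tool_pos: [538.2, -131.8, 21.0]
tcp_rot: [180.0, -0.0, -156.8]
ft_force: [0.1, -0.5, 0.5]
finger_gap: -0.2
```

View pics/w10.png

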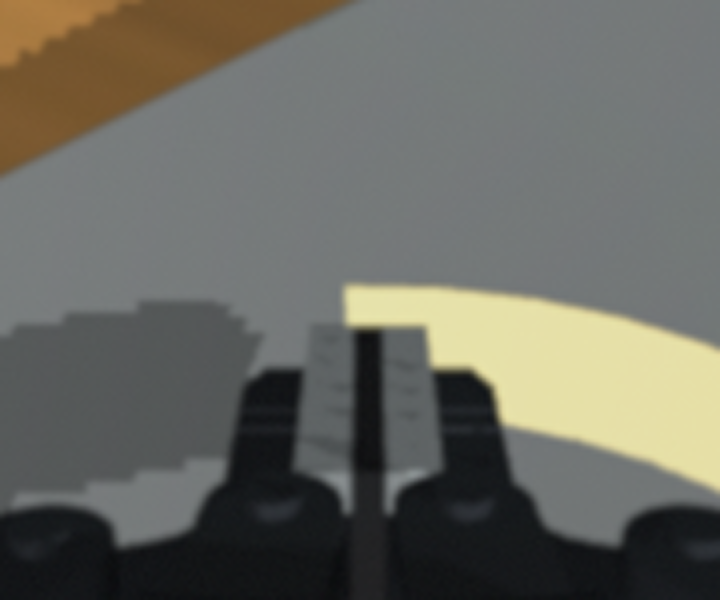

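```bash
python3 -m jog '[[0,0,0.008,0,0,0],[0,0,0.016,0,0,0],[0,0,0.016,0,0,0]]'; python3 -m jog '[[0,0,0.004,0,0,0],[0,0,0.008,0,0,0],[0,0,0.008,0,0,0]]';python3 - <<'E'
from h import *
w=r.snapshot("wrist")
cv2.imwrite("pics/w11.png",cv2.resize(w["pixels"][150:300,160:340,::-1],None,fx=4,fy=4,interpolation=cv2.INTER_CUBIC))
E
```

```text
time: 5.9
tool_pos: [538.4, -131.9, 17.2]
tcp_rot: [180.0, -0.0, -156.8]
ft_force: [-0.7, -0.4, -0.3]
finger_gap: 0.4
time: 6.2
tool_pos: [538.6, -132.0, 15.5]
tcp_rot: [180.0, -0.0, -156.8]
ft_force: [0.4, -1.0, 0.5]
finger_gap: 0.1
```

View pics/w11.png

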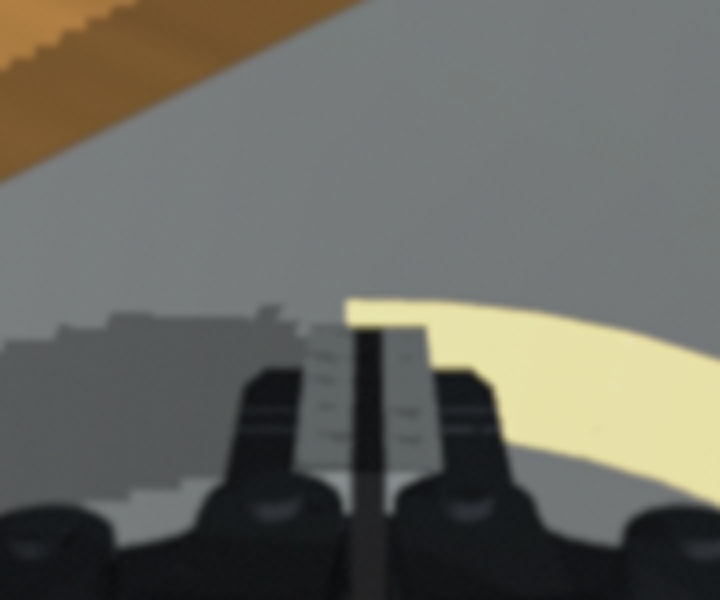

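```bash
for i in 1 ; do python3 -m jog '[[0,0,0.008,0,0,0],[0,0,0.016,0,0,0],[0,0,0.016,0,0,0]]'; done;  python3 -m jog '[[0,0,0.008,0,0,0],[0,0,0.008,0,0,0]]';python3 - <<'E'
from h import *
w=r.snapshot("wrist")
cv2.imwrite("pics/w12.png",cv2.resize(w["pixels"][150:300,160:340,::-1],None,fx=4,fy=4,interpolation=cv2.INTER_CUBIC))
E
```

```text
time: 6.55
tool_pos: [538.3, -131.9, 11.1]
tcp_rot: [180.0, -0.0, -156.8]
ft_force: [-0.1, 0.4, 0.5]
finger_gap: -0.1
time: 6.75
tool_pos: [538.5, -131.9, 9.3]
tcp_rot: [180.0, -0.0, -156.8]
ft_force: [-0.1, -0.5, 0.2]
finger_gap: 0.2
```

View pics/w12.png

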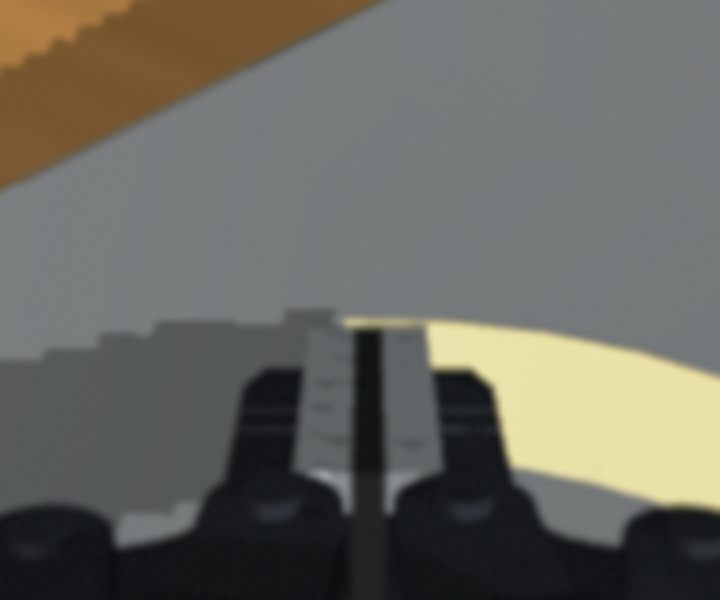

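Shadow tip is nearly under the fingers; contact should come within a few mm.

```bash
python3 -m jog '[[0,0,0.004,0,0,0],[0,0,0.008,0,0,0],[0,0,0.008,0,0,0]]';  python3 -m jog '[[0,0,0.006,0,0,0],[0,0,0.006,0,0,0]]';python3 - <<'E'
from h import *
print(r.sense()['ft_force'])
w=r.snapshot("wrist")
cv2.imwrite("pics/w13.png",cv2.resize(w["pixels"][150:300,160:340,::-1],None,fx=4,fy=4,interpolation=cv2.INTER_CUBIC))
E
```

```text
time: 7.1
tool_pos: [538.5, -131.9, 7.4]
tcp_rot: [180.0, -0.0, -156.8]
ft_force: [0.2, -0.3, 0.0]
finger_gap: 0.1
time: 7.3
tool_pos: [538.5, -131.9, 5.9]
tcp_rot: [180.0, -0.0, -156.8]
ft_force: [-0.0, -0.8, -1.1]
finger_gap: 0.1
[-0.00848733 -0.82967863 -1.0989326 ]
```

View pics/w13.png

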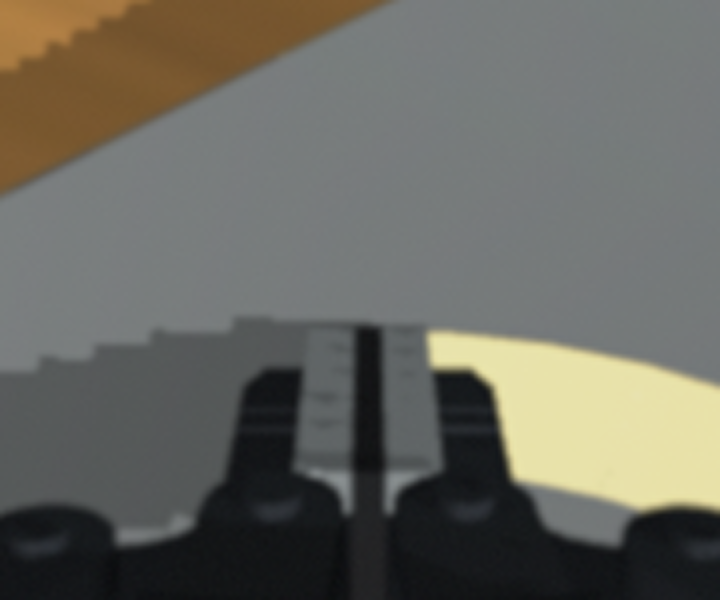

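```bash
python3 -m jog '[[0,0,0.004,0,0,0],[0,0,0.004,0,0,0]]';  python3 -m jog '[[0,0,0.004,0,0,0],[0,0,0.004,0,0,0]]'
```

```text
time: 7.55
tool_pos: [538.6, -131.9, 5.0]
tcp_rot: [180.0, -0.0, -156.8]
ft_force: [0.5, 0.1, 0.6]
finger_gap: 0.1
time: 7.75
tool_pos: [538.7, -132.0, 4.0]
tcp_rot: [-180.0, 0.0, -156.8]
ft_force: [0.2, 0.2, 0.4]
finger_gap: 0.4
```

```bash
python3 -m jog '[[0,0,0.004,0,0,0],[0,0,0.004,0,0,0]]'; python3 - <<'E'
from h import *
print(r.sense()['ft_force'])
w=r.snapshot("wrist")
cv2.imwrite("pics/w14.png",cv2.resize(w["pixels"][150:300,160:340,::-1],None,fx=4,fy=4,interpolation=cv2.INTER_CUBIC))
E
```

```text
time: 7.95
tool_pos: [538.8, -132.0, 3.2]
tcp_rot: [-180.0, 0.0, -156.8]
ft_force: [-0.8, 0.9, 2.6]
finger_gap: -0.3
[-0.84875796  0.91176833  2.64717782]
```

View pics/w14.png

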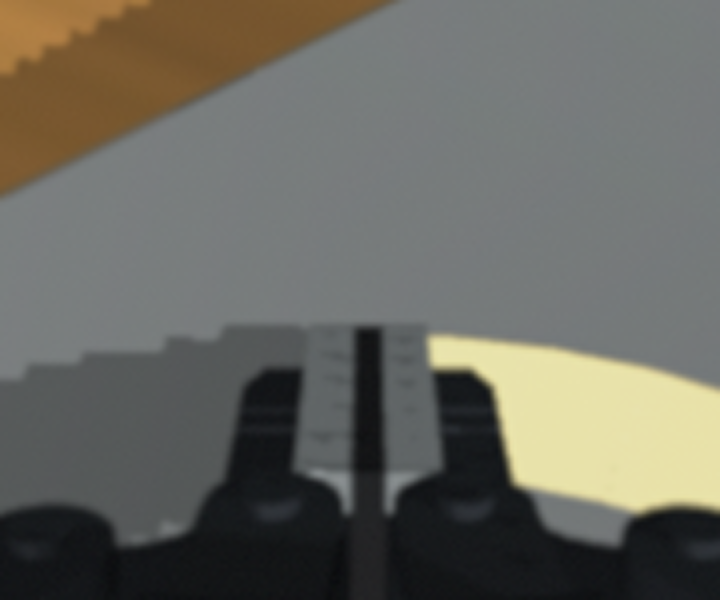

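```bash
python3 -m jog '[[0,0,0.004,0,0,0],[0,0,0.004,0,0,0],[0,0,0.004,0,0,0]]'; python3 -m jog '[[0,0,0,0,0,0]]'
```

```text
time: 8.3
tool_pos: [538.8, -132.0, 2.3]
tcp_rot: [-180.0, 0.0, -156.8]
ft_force: [-1.4, -0.1, 5.5]
finger_gap: 0.3
time: 8.4
tool_pos: [538.8, -132.0, 2.3]
tcp_rot: [-180.0, 0.0, -156.8]
ft_force: [-0.8, 0.5, 5.7]
finger_gap: -0.1
```

```bash
python3 -m jog '[[-0.0003,0.0154,0,0,0,0.0111],[-0.0011,0.0307,0,0,0,0.0222],[-0.0024,0.0460,0,0,0,0.0333],[-0.0043,0.0612,0,0,0,0.0444],[-0.0067,0.0764,0,0,0,0.0556],[-0.0096,0.0915,0,0,0,0.0667],[-0.0131,0.1064,0,0,0,0.0778],[-0.0170,0.1213,0,0,0,0.0889],[-0.0215,0.1360,0,0,0,0.1],[-0.0265,0.1505,0,0,0,0.1111]]'; python3 - <<'E'
from h import *
st=r.sense();d=st['tool_pos'][:2]-[640.5,-88.6];print(np.hypot(*d),np.degrees(np.arctan2(d[1],d[0]))%360,st['tcp_rot'][2]%360)
w=r.snapshot("wrist")
cv2.imwrite("pics/w15.png",w["pixels"][:,:,::-1])
E
```

```text
time: 9.4
tool_pos: [530.7, -95.4, 2.6]
tcp_rot: [-179.9, 0.1, -176.9]
ft_force: [-0.7, -2.4, 4.1]
finger_gap: 0.0
109.9907055116054 183.56835247206763 183.08581140733813
```

View pics/w15.png

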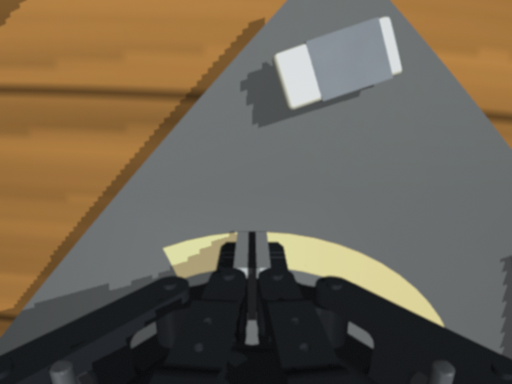

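```bash
python3 -m jog '[[-0.0003,0.0154,0,0,0,0.0111],[-0.0011,0.0307,0,0,0,0.0222],[-0.0024,0.0460,0,0,0,0.0333],[-0.0043,0.0612,0,0,0,0.0444],[-0.0067,0.0764,0,0,0,0.0556],[-0.0096,0.0915,0,0,0,0.0667],[-0.0131,0.1064,0,0,0,0.0778],[-0.0170,0.1213,0,0,0,0.0889],[-0.0215,0.1360,0,0,0,0.1],[-0.0265,0.1505,0,0,0,0.1111]]'; python3 - <<'E'
from h import *
st=r.sense();d=st['tool_pos'][:2]-[640.5,-88.6];print(np.hypot(*d),np.degrees(np.arctan2(d[1],d[0]))%360,st['tcp_rot'][2]%360)
E
```

```text
time: 10.45
tool_pos: [534.9, -57.5, 2.4]
tcp_rot: [-180.0, 0.1, 163.1]
ft_force: [-0.9, -3.6, 4.5]
finger_gap: 0.5
110.1113007593919 163.58808795448462 163.1324451315584
```

```bash
python3 -m jog '[[-0.0003,0.0154,0,0,0,0.0111],[-0.0011,0.0307,0,0,0,0.0222],[-0.0024,0.0460,0,0,0,0.0333],[-0.0043,0.0612,0,0,0,0.0444],[-0.0067,0.0764,0,0,0,0.0556],[-0.0096,0.0915,0,0,0,0.0667],[-0.0131,0.1064,0,0,0,0.0778],[-0.0170,0.1213,0,0,0,0.0889],[-0.0215,0.1360,0,0,0,0.1],[-0.0265,0.1505,0,0,0,0.1111]]'; python3 - <<'E'
from h import *
st=r.sense();d=st['tool_pos'][:2]-[640.5,-88.6];print(np.hypot(*d),np.degrees(np.arctan2(d[1],d[0]))%360,st['tcp_rot'][2]%360)
w=r.snapshot("wrist")
cv2.imwrite("pics/w16.png",w["pixels"][:,:,::-1])
E
```

```text
time: 11.45
tool_pos: [551.7, -23.3, 2.2]
tcp_rot: [-180.0, 0.0, 143.1]
ft_force: [-2.5, -3.4, 5.5]
finger_gap: 0.2
110.22676216107118 143.68045417678283 143.13441064427252
```

View pics/w16.png

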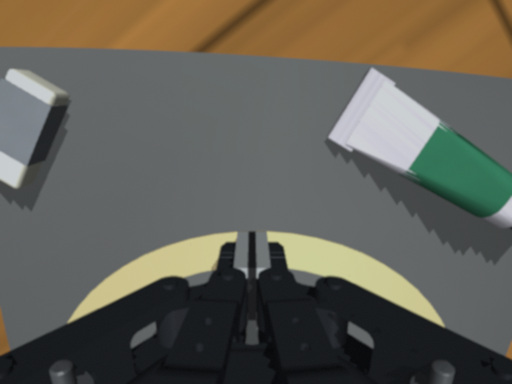

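```bash
python3 -m jog '[[0.0010,0.0154,0,0,0,0.0111],[0.0014,0.0307,0,0,0,0.0222],[0.0010,0.0460,0,0,0,0.0333],[-0.0003,0.0612,0,0,0,0.0444],[-0.0027,0.0764,0,0,0,0.0556],[-0.0056,0.0915,0,0,0,0.0667],[-0.0091,0.1064,0,0,0,0.0778],[-0.0130,0.1213,0,0,0,0.0889],[-0.0175,0.1360,0,0,0,0.1],[-0.0225,0.1505,0,0,0,0.1111]]'; python3 - <<'E'
from h import *
st=r.sense();d=st['tool_pos'][:2]-[640.5,-88.6];print(np.hypot(*d),np.degrees(np.arctan2(d[1],d[0]))%360,st['tcp_rot'][2]%360)
E
```

```text
time: 12.5
tool_pos: [578.4, 3.6, 2.0]
tcp_rot: [-179.9, -0.0, 123.2]
ft_force: [-2.7, -2.2, 5.8]
finger_gap: -0.1
111.20521216764038 123.96869085642804 123.17321686332616
```

```bash
python3 -m jog '[[-0.0003,0.0154,0,0,0,0.0111],[-0.0011,0.0307,0,0,0,0.0222],[-0.0024,0.0460,0,0,0,0.0333],[-0.0043,0.0612,0,0,0,0.0444],[-0.0067,0.0764,0,0,0,0.0556],[-0.0096,0.0915,0,0,0,0.0667],[-0.0131,0.1064,0,0,0,0.0778],[-0.0170,0.1213,0,0,0,0.0889],[-0.0215,0.1360,0,0,0,0.1],[-0.0265,0.1505,0,0,0,0.1111]]'; python3 - <<'E'
from h import *
st=r.sense();d=st['tool_pos'][:2]-[640.5,-88.6];print(np.hypot(*d),np.degrees(np.arctan2(d[1],d[0]))%360,st['tcp_rot'][2]%360)
w=r.snapshot("wrist")
cv2.imwrite("pics/w17.png",w["pixels"][:,:,::-1])
cv2.imwrite("pics/w17c.png",cv2.resize(w["pixels"][200:340,180:360,::-1],None,fx=4,fy=4,interpolation=cv2.INTER_CUBIC))
E
```

```text
time: 13.5
tool_pos: [613.2, 18.9, 1.9]
tcp_rot: [-179.9, -0.0, 103.2]
ft_force: [-5.0, -1.4, 6.3]
finger_gap: -0.2
110.90178266801456 104.23014730386019 103.18159914761567
```

View pics/w17.png

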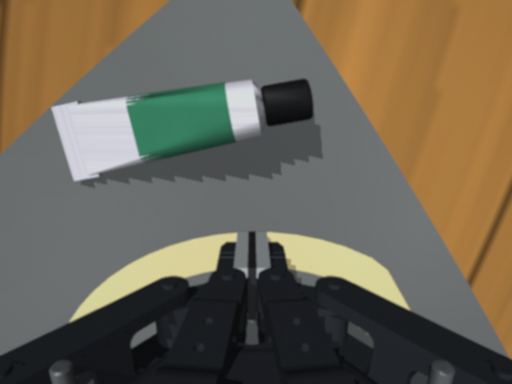

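View pics/w17c.png

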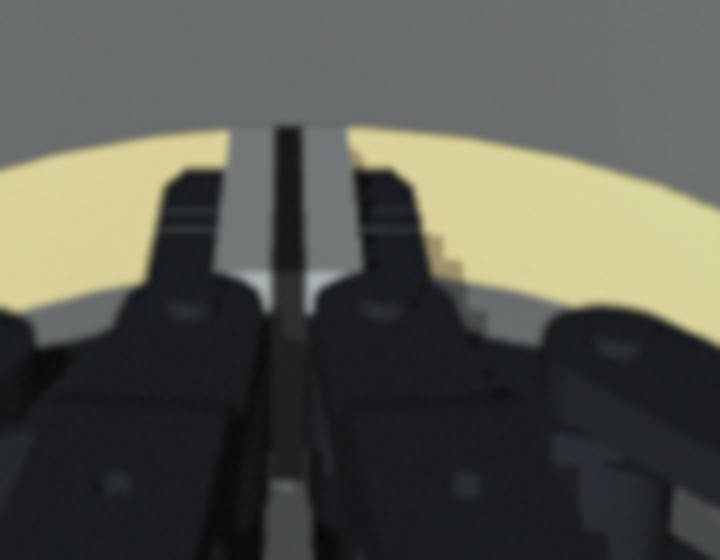

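```bash
python3 - <<'E'
from h import *
w=r.snapshot("wrist")
im=np.ascontiguousarray(w["pixels"][:,:,::-1])
o=cv2.resize(im[230:340,330:450],None,fx=6,fy=6,interpolation=cv2.INTER_CUBIC)
a=np.radians
for ang,col in ((74.0,(255,0,0)),(74.8,(0,0,255)),(76,(0,255,0))):
  for rr in (101,119):
    q=proj(w,[[640.5+rr*np.cos(a(ang)),-88.6+rr*np.sin(a(ang)),34.2]])[0]
    cv2.circle(o,tuple(int(round(t)) for t in (q-[330,230]+.5)*6-.5),3,col,-1)
cv2.imwrite("pics/w18.png",o)
E
```

```text
(no output)
```

View pics/w18.png

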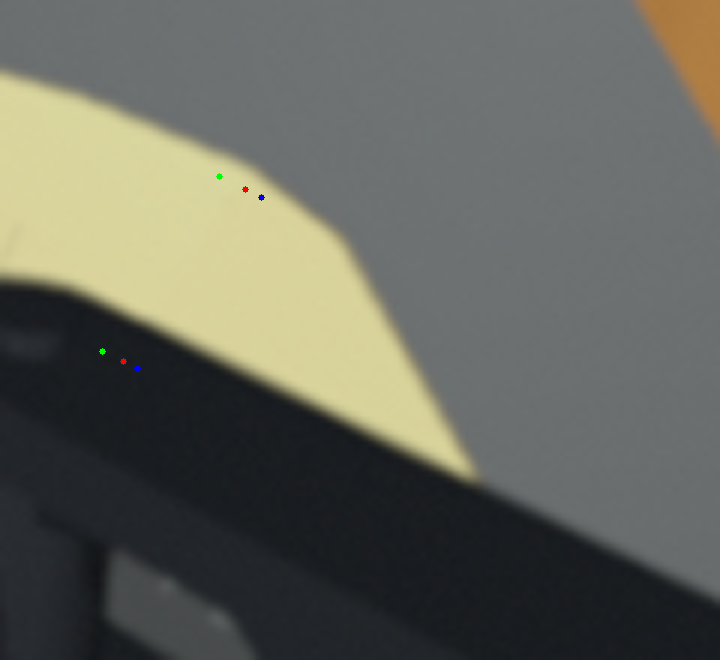

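```bash
python3 -m jog '[[-0.0003,0.0154,-0.001,0,0,0.0111],[-0.0011,0.0307,-0.002,0,0,0.0222],[-0.0024,0.0460,-0.002,0,0,0.0333],[-0.0043,0.0612,-0.002,0,0,0.0444],[-0.0067,0.0764,-0.002,0,0,0.0556],[-0.0096,0.0915,-0.002,0,0,0.0667],[-0.0131,0.1064,-0.002,0,0,0.0778],[-0.0170,0.1213,-0.002,0,0,0.0889],[-0.0215,0.1360,-0.002,0,0,0.1],[-0.0265,0.1505,-0.002,0,0,0.1111]]'; python3 - <<'E'
from h import *
st=r.sense();d=st['tool_pos'][:2]-[640.5,-88.6];print(np.hypot(*d),np.degrees(np.arctan2(d[1],d[0]))%360,st['tcp_rot'][2]%360)
w=r.snapshot("wrist")
cv2.imwrite("pics/w19c.png",cv2.resize(w["pixels"][200:320,180:330,::-1],None,fx=5,fy=5,interpolation=cv2.INTER_CUBIC))
s=r.snapshot("scene")
cv2.imwrite("pics/s19c.png",cv2.resize(s["pixels"][180:300,180:330,::-1],None,fx=5,fy=5,interpolation=cv2.INTER_CUBIC))
E
```

```text
time: 14.6
tool_pos: [651.4, 21.4, 2.2]
tcp_rot: [-179.9, -0.0, 83.2]
ft_force: [-4.9, 0.6, 5.0]
finger_gap: -0.2
110.51113232405477 84.35972143113821 83.19036129353064
```

View pics/w19c.png

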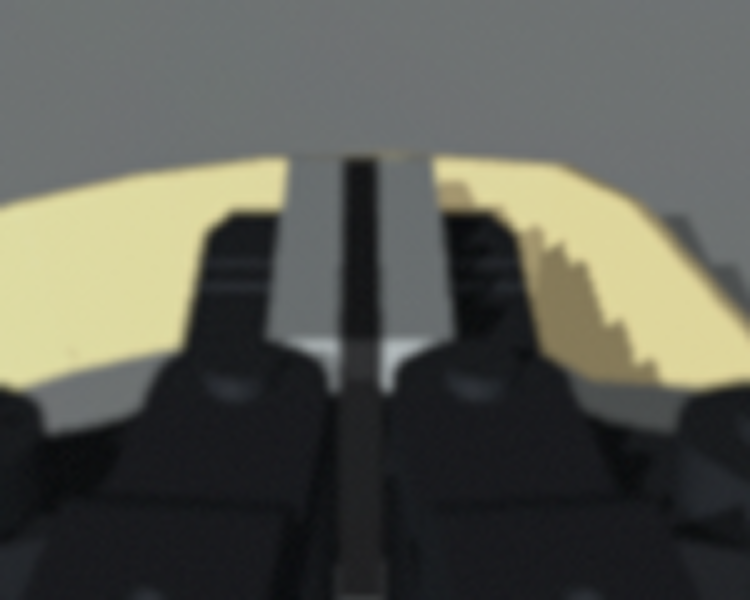

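View pics/s19c.png

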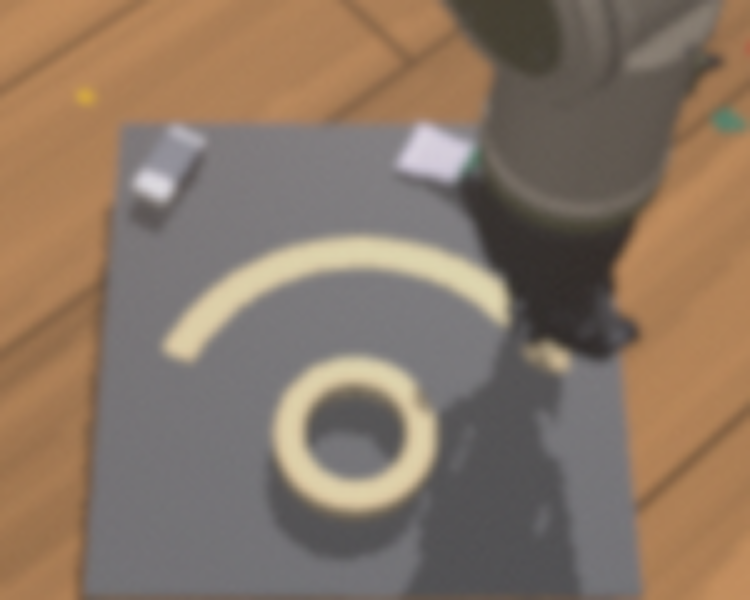

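```bash
python3 -m jog '[[-0.0001,0.007,0,0,0,0.005],[-0.0003,0.014,0,0,0,0.01],[-0.0003,0.014,0,0,0,0.01]]'; python3 - <<'E'
from h import *
st=r.sense();d=st['tool_pos'][:2]-[640.5,-88.6];print(np.hypot(*d),np.degrees(np.arctan2(d[1],d[0]))%360,st['tcp_rot'][2]%360)
w=r.snapshot("wrist")
cv2.imwrite("pics/w20c.png",cv2.resize(w["pixels"][200:320,180:330,::-1],None,fx=5,fy=5,interpolation=cv2.INTER_CUBIC))
E
```

```text
time: 15.0
tool_pos: [655.5, 20.7, 2.5]
tcp_rot: [-180.0, -0.0, 81.4]
ft_force: [-3.1, 0.8, 3.9]
finger_gap: -0.4
110.33998960544628 82.20379715969234 81.37034536584821
```

View pics/w20c.png

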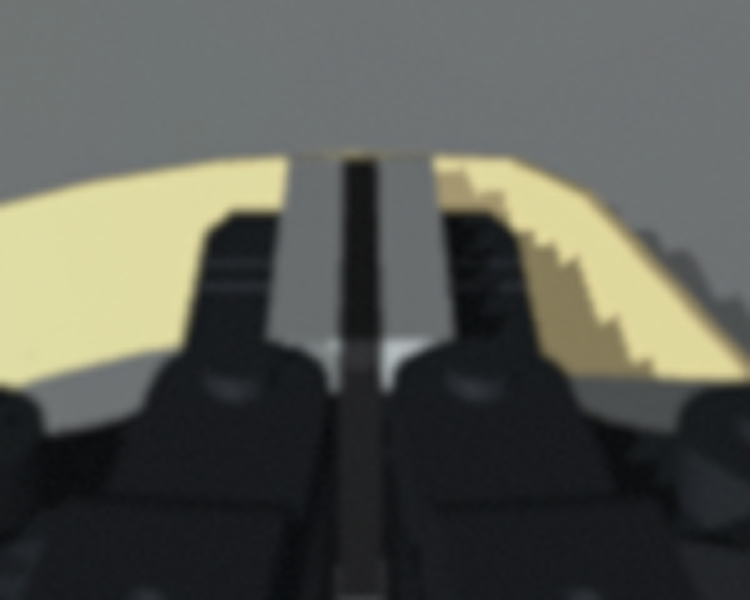

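```bash
python3 -m jog '[[0,0,-0.02,0,0,0],[0,0,-0.06,0,0,0],[0,0,-0.16,0,0,0],[0,0,-0.3,0,0,0],[0,0,-0.45,0,0,0],[0,0,-0.6,0,0,0],[0,0,-0.6,0,0,0],[0,0,-0.6,0,0,0],[0,0,-0.6,0,0,0]]'; python3 - <<'E'
from h import *
st=r.sense();print(st['ft_force'],st['qd'].round(1))
for n in ("wrist","scene"):
  w=r.snapshot(n);cv2.imwrite(f"pics/f_{n}.png",w["pixels"][:,:,::-1])
E
```

```text
time: 15.95
tool_pos: [654.9, 20.7, 151.7]
tcp_rot: [-179.9, 0.0, 81.4]
ft_force: [-0.5, 0.3, -0.6]
finger_gap: -0.1
[-0.45881681  0.30892073 -0.62095874] [-0.   1.   0.8 -0.   0.1  0.1]
```

View pics/f_wrist.png

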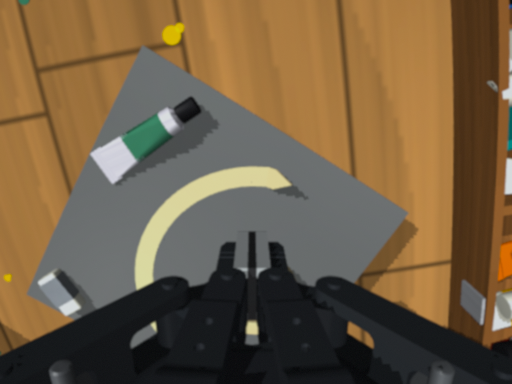

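View pics/f_scene.png

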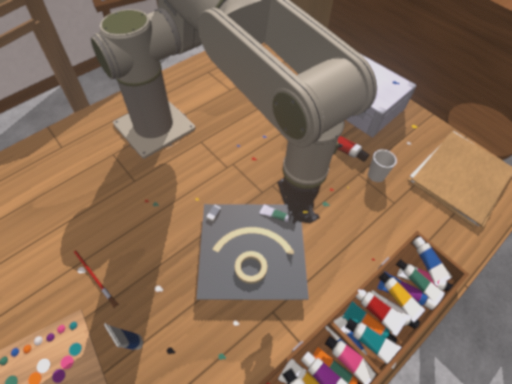

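```bash
python3 -c "
from bench import r
print(r.hand_in())"
```

```text
the job is handed in; nothing more can be done
None
```

I rubbed the tape from about 2–3 mm inside its plain end to about 14 mm before the foot of the pull tab. I then lifted straight up and handed the job in at about 16 s.

- **Pressure:** the force readings between moves along the curve were about 4–6 N, so the panel should have sunk roughly 1.5–2.5 mm. Sideways drag was up to about 5 N.
- **Pull tab:** the last close-up before lifting showed the fingertip edge about 7 mm short of the tab's foot, and the tab was not touched.
- **Final checks:** after the lift the force was back to zero within noise. In the last pictures the tape, tab, roll, eraser and small tube looked unmoved. The large objects on the table also looked unmoved; I judged that by eye and took no measurements.

Some readings disagreed:

- **Tool height:** the real fingertips touched the panel when the reported tool height was about 4 mm, not the expected 36.7 mm. The tool point is therefore reported about 33 mm too low. I caught this in the pictures and set the height by camera and force instead.
- **Wrist camera:** it is about 2 mm off sideways compared with the top camera, and I corrected for that.
- **Centring on the tape:** the fingertips ran up to about 2 mm towards the inside of the curve at mid-stroke. I moved them out 1 mm, and their outer edge stayed about level with the tape's outer edge.

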